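Hold a power module against the sprung test contact

ROBOT

A 6-joint arm with a two-finger parallel gripper is mounted at the origin on the work surface. World frame = base frame: x ahead of the robot, y to its left, z up, the work surface at z = 0. Lengths are in mm, angles in rad, forces in N, time in s.
With the tool pointing down it reaches from about 425 to 950 mm from the base axis. Payload 14.7 kg.
Tool frame: the origin (TCP) lies at the very end of the fingers, on their centre line; the grasp point (between the pads) lies 19 mm behind it (bot.grasp_offset is the distance from the TCP to the grasp point, in mm); z points along the fingers, y is the line along which they close (so a half turn about z gives the same grasp; the last joint's range is limited). The gripper opens to 85 mm and grips with 20 to 120 N. Pads are 22 mm wide; open, the fingers measure 114 mm over their backs; the gripper's body (76 mm by 85 mm) begins 54 mm behind the grasp point. The pads swing forward as they close: fully open they stand 13 mm farther back than shut.
Start: joints at [-1.206, 0.48, 1.596, -0, 1.065, -0.047], TCP at [260.184, -595.648, 231.297] pointing down, gripper open.
Joint ranges: [-2.75, 2.75], [-0.82, 2.05], [0.23, 2.67], [-1.56, 4.7], [0.09, 2.69], [-2.92, 2.92]. Speed limits (rad/s): [1.89, 1.89, 2.39, 3.01, 3.01, 3.01].

INTERFACE

Orientations are given as a unit quaternion [w, x, y, z].
In Python, from bench import bot gives the robot as it stands. The module is installed in compiled form; this text tells all that it offers.
- The arm moves only by the tool carry_out, never from a script. Its argument "targets" is a list of rows, each a list of 3 entries, a list of its own where there are three numbers: the shift along the tool's x, y, z as a fraction of full scale, then the turn, a rotation vector about the tool's x, y, z as a fraction of full scale, then the opening, from -1 (shut) to 1 (fully open), so that 0 is half open. In form: [[[dx, dy, dz], [ax, ay, az], grip], ...]. A call has 1 to 8 rows; each row is the pose to reach, as a shift and turn from the pose commanded when the call began, along the tool's axes at that moment; what a row does not reach only later rows make up. Full scale, the value 1, is 250 mm for a shift and 45 degrees for a turn. A row lasts 1/8 s, in which the tool goes at most 62.5 mm and 10.7 degrees, less where a joint would pass 70% of its speed; a pose out of reach is approached as far as the arm can. A call with a number of a shift or a turn outside -1 to 1 is refused whole. A call with a gripper value outside its range is refused whole. The fingers move at their own pace and stop on an object; the grip force is fixed at half the most. Time passes only in rows, so rows that repeat a pose let the fingers close. It gives the time, the measured TCP pose, the force, the opening and the grip force at its end, in the units of the state.
- bot.get_state(): the state, without advancing time (a new reading comes with each control period).
- bot.snapshot(name): name is "scene" or "top" or "wrist"; returns the picture (384x512x3 uint8, red, green, blue); there is no depth.
- bot.get_calibration(name): a dict with "mtx" (3x3 intrinsics, pixels), "R" (3x3) and "t" (3): a world point X has camera coordinates R X + t. Camera axes: x right, y down, z forward; pixel columns grow to the right and rows downward; lengths in mm; the calibration is good to about 2 mm. A picture is of the moment at which its call begins: read the wrist's pose just before it. get_calibration takes no time and is no camera call; for the wrist camera it gives the pose at the moment of the call.
- bot.hand_in(): hands the job in; it is judged then, once.
The state is a dict: "clock": time; "joint_positions": joint angles; "qvel": joint speeds; "effort": joint torques, N m; "tcp_pos": TCP position; "ee_rot": TCP orientation; "contact_force": force on the tool from outside, world axes, zero at the start; "ft_torque": the same for the moment, N m; "opening": finger opening in mm; "finger_force": force on a finger pad.
Only numpy, scipy, OpenCV 4.12 (cv2) and the standard library are available. Lean on these libraries where they do the work, as an engineer would, in place of code of your own. Each camera call takes 0.05 s, during which the arm holds its last target. There are 200 camera calls.

TASK

Blow the dust off the blue test jig first: press the red nozzle cap of the duster canister all the way down and let it spring back up. Then pick up the finned metal power module, set it in the jig's channel with its red contact end towards the brass plunger, push it squarely against the plunger until it meets the yellow stops, without ramming it, and keep pushing: the program finishes while the robot is still holding the module firmly on the stops. Leave the solder spool, the white jar and the screwdriver where they are.

Things in the scene. Friction and masses are not known exactly. Their poses are not given: they have to be found in the camera images.
- module: Power module to be held: finned aluminium box, 70 long (its x) x 36 wide (y) x 38 high (z) mm, about 160 g, with a red end cap and brass disc on its +x end. Loose, starts upright on the table. Origin: centre of the underside. Can be gripped across its 36 mm width from above.
- module_front (a point): Centre of the brass disc on the module's red (+x) end face: 35 mm ahead of the module's origin and 19 mm above its underside. Axes as the module's.
- jig: Fixed test jig: blue plate 190 x 100 x 12 mm (x = -85 to +105 mm). Origin on the table; x runs along the channel to the plunger, z up. Channel floor = plate top, 12 mm up; two aluminium guides, 8 mm high, 6 mm thick, x = -56 to +39 mm, leave a channel 42 mm wide about y = 0, open above and at the -x end. Stop face at x = +50 mm; behind it a black housing to x = 100 mm, 54 mm above the table.
- stop: Hard stop on the jig: two fixed yellow posts, each 14 mm wide and 34 mm high, centred 20 mm to either side of the plunger. Origin: between them on the channel floor, in the plane of their faces towards the module, which is at x = +50 mm in the jig's frame. Axes as the jig's.
- plunger (a joint): Travel of the sprung brass plunger (16 mm disc, at y = 0, 31 mm above the table) along the jig's +x (m): 0 = free, its end at the jig's x = +38 mm, 12 mm ahead of the stops; 0.012 = the module touches the stops. The spring pushes back with 3 N at first and 9 N at the stops, and moves the module back if it is let go.
- cap_top (a point): Centre of the flat top of the canister's round red nozzle cap, 30 mm in diameter, 174 mm above the table when free. The white and blue canister (52 mm diameter, in a dark steel foot 84 mm in diameter) is fixed to the table beside the jig on the jig's +y side, and an orange straw on the cap points at the jig.
- cap (a joint): How far the nozzle cap is pressed straight down (m): 0 = up, 0.006 = all the way down. Sprung: 1.6 N to start, 4 N fully down.
- spool: Bystander: grey metal solder spool standing on its flange, 60 mm in diameter, 46 mm high. Origin: centre of the underside.
- jar: Bystander: white plastic jar, 52 mm in diameter, 42 mm high. Origin: centre of the underside.
- screwdriver: Bystander: orange-handled screwdriver lying on the table, to the robot's right.
Things that resemble listed ones, but are neither listed nor needed, are in the scene too. Leave any orange or pink look-alike of the module alone.

How it is judged (in metres and radians):
On the way, in this order (a step that is already met when the one before it is completed fails the run):
1. the nozzle cap is pressed down (at least 4.5 of its 6 mm) (value of joint cap above 0.0045 m), for 0.1 s.
2. the nozzle cap is back up, with the module not yet on the plunger (value of joint cap below 0.001 m and value of joint plunger below 0.002 m), for 0.1 s.
At the end, for the whole second after the job is handed in: Through the last second the fingers hold the module (over 3 N), red end forward, within 1.5 mm of the stops, 5 mm of the channel centre, 4 mm in height, 0.07 rad square, 0.08 rad level, at rest; plunger in 10.5-13.5 mm; 1-40 N on the stops; cap up (value of joint plunger between 0.0105 and 0.0135 m and contact force between module and stop between 1 and 40 N and contact force between the fingers and module above 3 N and x of module_front in the frame of jig between 0.0485 and 0.0515 m and y of module_front in the frame of jig between -0.005 and 0.005 m and z of module_front in the frame of jig between 0.027 and 0.035 m and angle between the x axis of module and the x axis of jig, either way round below 0.07 rad and angle between module's own z axis and vertical below 0.08 rad and linear speed of module below 0.01 m/s and value of joint cap below 0.001 m); the arm keeps its last pose, push and grip.
It fails at once if the module is rammed against the stops (over 80 N) (contact force between module and stop above 80 N).
It fails at once if the spool is moved more than 20 mm (distance of spool from where it was at the start of the episode above 0.02 m).
It fails at once if the jar is moved more than 20 mm (distance of jar from where it was at the start of the episode above 0.02 m).
It fails at once if the screwdriver is moved more than 20 mm (distance of screwdriver from where it was at the start of the episode above 0.02 m).
It also fails if it takes over 58 s, if anything falls off the work surface, if the arm or the gripper's body presses on something with over 40 N, if the wrist force passes 120 N, or if a joint passes its speed limit or range.

## Working session

There is one attempt and no reset: what is moved stays moved. The work goes in short steps, Python scripts to look and compute and a tool call to move; the robot and the scene stay as the last step left them, time stands still between calls to the robot, and variables do not carry over. Pictures are saved under pics/ and viewed, at most 10 in all, crops included, and the job is handed in when it is done.

Besides the shell and the picture viewer there is one more tool, called after ">>>" by a JSON object that holds its "api" and its "payload". carry_out: Moves the arm, as the interface text tells. Shift numbers are shares of 250 mm and turn numbers shares of 45 degrees, none past 1 either way. Its arguments: {"type":"object","properties":{"targets":{"type":"array"}},"required":["targets"]}

```bash
mkdir -p pics
cat > h.py <<'E'
import numpy as np, cv2
from bench import bot
from scipy.spatial.transform import Rotation as Rn
def snap(n,f):
    c=bot.get_calibration(n); im=bot.snapshot(n); cv2.imwrite('pics/'+f+'.png',im[:,:,::-1]); return im,c
def ray(c,p):
    R=np.array(c['R']);t=np.array(c['t']).ravel();K=np.array(c['mtx'])
    return -R.T@t, R.T@np.linalg.solve(K,[p[0],p[1],1.])
def plane(c,p,z):
    o,d=ray(c,p); return o+d*(z-o[2])/d[2]
def tri(cs,ps):
    A=np.zeros((3,3));b=np.zeros(3)
    for c,p in zip(cs,ps):
        o,d=ray(c,p);d=d/np.linalg.norm(d);M=np.eye(3)-np.outer(d,d);A+=M;b+=M@o
    return np.linalg.solve(A,b)
def proj(c,X):
    q=np.array(c['mtx'])@(np.array(c['R'])@np.array(X)+np.array(c['t']).ravel()); return q[:2]/q[2]
def tool():
    s=bot.get_state(); q=s['ee_rot']; return np.array(s['tcp_pos']),Rn.from_quat([q[1],q[2],q[3],q[0]]).as_matrix(),s
E
python3 - <<'E'
from h import *
np.set_printoptions(precision=3,suppress=True)
for n in ['scene','top']:
    im,c=snap(n,n+'0'); print(n,-np.array(c['R']).T@np.array(c['t']).ravel(),c['mtx'])
print(tool())
a=cv2.imread('pics/scene0.png');b=cv2.imread('pics/top0.png')
E
```

```text
scene [1360.888  204.227  815.61 ] [[370.8     0.    259.588]
 [  0.    370.8   189.35 ]
 [  0.      0.      1.   ]]
top [ 404.732  -28.058 1199.952] [[437.172   0.    252.286]
 [  0.    437.172 189.067]
 [  0.      0.      1.   ]]
(array([ 260.053, -595.347,  230.775]), array([[ 0.916,  0.4  , -0.   ],
       [ 0.4  , -0.916,  0.001],
       [ 0.   , -0.001, -1.   ]]), {'clock': 0.1, 'joint_positions': array([-1.206,  0.481,  1.597, -0.   ,  1.065, -0.047]), 'qvel': array([-0.002, -0.003, -0.001,  0.001, -0.   ,  0.   ]), 'effort': array([  0.   , -95.226, -43.104,  -0.   ,   0.005,  -0.   ]), 'tcp_pos': array([ 260.053, -595.347,  230.775]), 'ee_rot': array([-0.   ,  0.979,  0.204, -0.   ]), 'contact_force': array([-0.143,  0.429, -0.125]), 'ft_torque': array([-0.036, -0.009,  0.007]), 'finger_force': 0.0, 'opening': 85.39073407373563})
```

View pics/scene0.png

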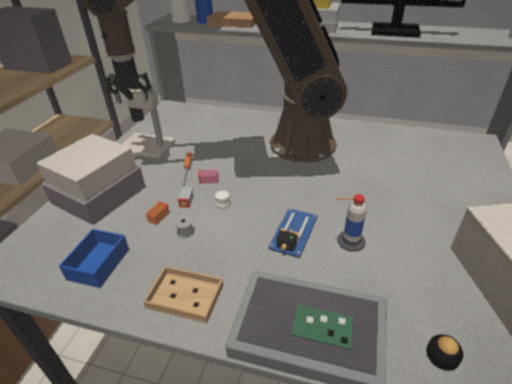

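View pics/top0.png

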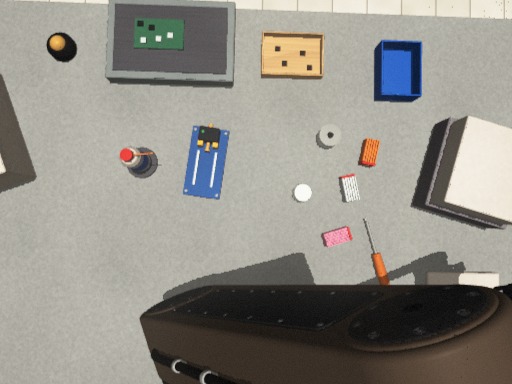

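The top view shows three finned boxes: grey with a red end (350,188), orange (370,152) and pink (337,237). In the scene view they are at (186,197), (158,212) and (208,177). I choose the grey one. The cap is at top (127,155) / scene (359,199), and the jig at top (207,160) with the plunger housing up-image (+x). Next, a close crop to check the choice.

Run:
```python
from h import *
np.set_printoptions(precision=2,suppress=True)
a=cv2.imread('pics/scene0.png');b=cv2.imread('pics/top0.png')
A=cv2.resize(b[165:215,320:380],(480,400),interpolation=cv2.INTER_CUBIC)
B=cv2.resize(b[115:205,175:235],(266,400),interpolation=cv2.INTER_CUBIC)
cv2.imwrite('pics/crop0.png',np.hstack([A,B]))
cs,ct=bot.get_calibration('scene'),bot.get_calibration('top')
def mask(im,roi,hs,smin=90,vmin=60):
    h=cv2.cvtColor(im,cv2.COLOR_BGR2HSV);m=np.zeros(im.shape[:2],np.uint8)
    for lo,hi in hs: m|=cv2.inRange(h,(lo,smin,vmin),(hi,255,255))
    k=np.zeros_like(m);x0,y0,x1,y1=roi;k[y0:y1,x0:x1]=m[y0:y1,x0:x1]
    n,l,st,ce=cv2.connectedComponentsWithStats(k); i=1+np.argmax(st[1:,4]); return (l==i).astype(np.uint8),ce[i],st[i]
red=[(0,8),(172,180)]
m1,c1,s1=mask(b,(110,135,145,175),red,130); m2,c2,s2=mask(a,(345,185,375,212),red,130)
print('cap',c1,s1,c2,s2,tri([ct,cs],[c1,c2]))
print('cap plane174',plane(ct,c1,174))
# jig
m,c,s=mask(b,(170,110,240,210),[(100,125)],110,50)
r=cv2.minAreaRect(np.argwhere(m)[:,::-1].astype(np.float32)); bx=cv2.boxPoints(r)
print('jig rect',r); P=np.array([plane(ct,p,12) for p in bx]);print(bx,P,[np.linalg.norm(P[i]-P[i-1]) for i in range(4)])
m,c,s=mask(a,(255,195,330,270),[(100,125)],110,50)
print('jig scene',c,s); print(cv2.approxPolyDP(cv2.convexHull(np.argwhere(m)[:,::-1].astype(np.int32)),3,True).ravel())
# module
h=cv2.cvtColor(b,cv2.COLOR_BGR2HSV)
mr,cr,sr=mask(b,(335,165,365,210),red,120); print('modred',cr,sr)
mr,cr,sr=mask(a,(172,180,200,212),red,120); print('modred scene',cr,sr)
```

```text
cap [125.98 154.52] [120 149  14  12 127] [358.65 198.75] [354 195  10   9  75] [531.13 243.79 167.85]
cap plane174 [530.28 243.05 174.  ]
jig rect ((205.658935546875, 162.21676635742188), (36.03755187988281, 68.65382385253906), 8.746162414550781)
[[182.63 193.4 ]
 [193.07 125.55]
 [228.69 131.03]
 [218.25 198.88]] [[448.41 129.59  12.  ]
 [634.51 107.02  12.  ]
 [622.19   9.48  12.  ]
 [435.9   32.9   12.  ]] [np.float64(97.49551676443822), np.float64(187.46390438354175), np.float64(98.31718922349577), np.float64(187.75737709206874)]
jig scene [295.98 230.42] [270 210  46  46 618]
[315 218 299 255 270 247 288 211]
modred [347.44 175.59] [340 174  15   4  27]
modred scene [183.49 202.1 ] [178 199  11   8  51]
```

View pics/crop0.png

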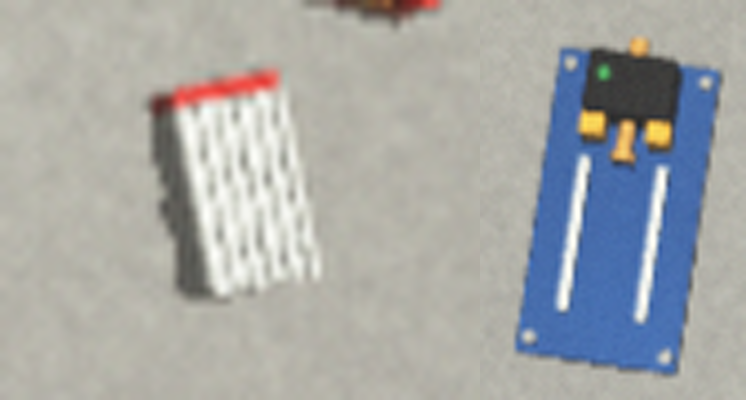

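The crop confirms it: the grey-finned module with its red end up-image (top-face corners about top (342,177), (355,174), (360,200), (347,202)), and a jig with a clear channel and the plunger also up-image.

Run:
```python
from h import *
np.set_printoptions(precision=3,suppress=True)
ct,cs=bot.get_calibration('top'),bot.get_calibration('scene')
P=np.array([plane(ct,p,38) for p in [(341.9,177.1),(354.75,174),(359.75,199.75),(346.9,202.1)]])
print(P,P.mean(0)); d=(P[0]+P[1]-P[2]-P[3])[:2]/2; print(np.linalg.norm(d),np.degrees(np.arctan2(d[1],d[0])))
p,R,s=tool();
def loc(t): return R.T@(np.array(t)-p)/250
for t in [(560,-260,260),(531,243.5,260)]: print(t,loc(t))
c=bot.get_calibration('wrist');cp=-np.array(c['R']).T@np.array(c['t']).ravel();print('cam in tool',R.T@(cp-p),'axis',R.T@np.array(c['R']).T@[0,0,1],c['mtx'][0])
```

```text
[[ 501.619 -297.64    38.   ]
 [ 510.848 -332.212   38.   ]
 [ 442.062 -346.491   38.   ]
 [ 434.942 -311.968   38.   ]] [ 472.368 -322.078   38.   ]
69.22559396260404 11.924733916101037
(560, -260, 260) [ 1.636 -0.749 -0.116]
(531, 243.5, 260) [ 2.336 -2.641 -0.114]
cam in tool [  68.636   -0.054 -141.997] axis [-0.272 -0.     0.962] [271.198   0.    252.191]
```

>>> {"api": "carry_out", "payload": {"targets": [[[0.25, -0.16, -0.1], [0, 0, 0.235], -1], [[0.5, -0.33, -0.1], [0, 0, 0.235], -1], [[0.75, -0.5, -0.1], [0, 0, 0.235], -1], [[1, -0.66, -0.1], [0, 0, 0.235], -1], [[1, -0.66, -0.1], [0, 0, 0.235], -1], [[1, -0.66, -0.1], [0, 0, 0.235], -1], [[1, -0.66, -0.1], [0, 0, 0.235], -1]]}}

```text
clock: 0.98
tcp_pos: [423.2, -344.4, 256.2]
ee_rot: [0.0, 0.994, 0.114, -0.0]
contact_force: [0.3, 0.3, 0.5]
opening: -0.3
finger_force: 0.0
```

Run:
```python
from h import *
np.set_printoptions(precision=3,suppress=True)
im,c=snap('wrist','w1'); import pickle; pickle.dump(c,open('w1.pkl','wb'))
p,R,s=tool(); print(p,R,s['clock'],s['qvel'],s['joint_positions'],s['opening'])
for t in [(531,243.5,255),(472.4,-322,255)]: print(R.T@(np.array(t)-p)/250)
print(proj(c,(472,-322,38)))
```

```text
[ 422.943 -344.875  256.188] [[ 0.974  0.225 -0.   ]
 [ 0.225 -0.974 -0.   ]
 [-0.     0.    -1.   ]] 1.025 [-0.016  0.002 -0.003  0.    -0.     0.001] [-0.739  0.309  1.807 -0.     1.026  0.604] 0.17551585215214194
[ 0.951 -2.196  0.004]
[ 0.213 -0.045  0.005]
[243.883 126.073]
```

View pics/w1.png

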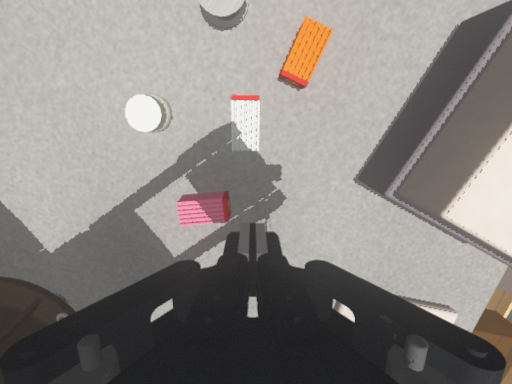

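The grey module is at (245,123) with its red end up-image. The pink look-alike is at (204,208) and the orange one at (306,52). Its yaw matches the tool. On to the cap.

>>> {"api": "carry_out", "payload": {"targets": [[[0.1, -0.25, 0], [0, 0, 0], -1], [[0.2, -0.5, 0], [0, 0, 0], -1], [[0.3, -0.75, 0], [0, 0, 0], -1], [[0.4, -1, 0], [0, 0, 0], -1]]}}

```text
clock: 1.52
tcp_pos: [461.4, -96.8, 256.3]
ee_rot: [0.0, 0.994, 0.112, 0.0]
contact_force: [1.7, 0.4, 0.2]
opening: -0.2
finger_force: 0.0
```

>>> {"api": "carry_out", "payload": {"targets": [[[0.14, -0.25, 0], [0, 0, 0], -1], [[0.28, -0.5, 0], [0, 0, 0], -1], [[0.4, -0.75, 0], [0, 0, 0], -1], [[0.46, -0.92, 0], [0, 0, 0], -1], [[0.46, -0.92, 0], [0, 0, 0], -1], [[0.46, -0.92, 0], [0, 0, 0], -1]]}}

```text
clock: 2.28
tcp_pos: [521.8, 152.0, 255.9]
ee_rot: [0.0, 0.994, 0.113, -0.0]
contact_force: [-0.4, -0.8, 0.1]
opening: 0.1
finger_force: 0.0
```

Run:
```python
from h import *
np.set_printoptions(precision=3,suppress=True)
im,c=snap('wrist','w2')
p,R,s=tool(); print(p,s['clock'],s['qvel'])
b=cv2.imread('pics/w2.png');h=cv2.cvtColor(b,cv2.COLOR_BGR2HSV)
m=cv2.inRange(h,(0,130,60),(8,255,255))|cv2.inRange(h,(172,130,60),(180,255,255))
n,l,st,ce=cv2.connectedComponentsWithStats(m)
for i in range(1,n):
    if st[i,4]>60: print(st[i],ce[i],plane(c,ce[i],174))
t=(531,243.5,174);print(proj(c,t), R.T@(np.array(t)-p)/250)
```

```text
[521.685 151.365 256.055] 2.325 [-0.016 -0.006  0.006 -0.    -0.003 -0.   ]
[132 144  38  35 961] [149.304 160.68 ] [532.244 242.37  174.   ]
[147.766 161.819] [ 0.119 -0.351  0.328]
```

View pics/w2.png

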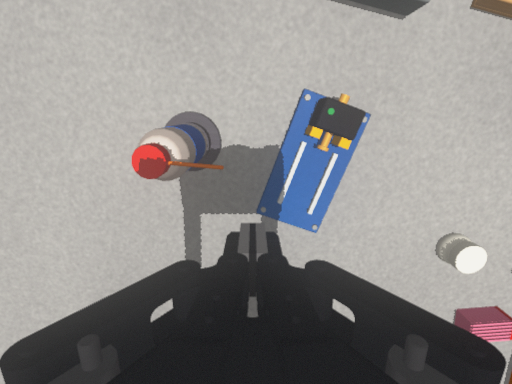

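The cap is at wrist (149,161), which gives (532,242.5) and agrees with the first estimate. The jig is in clear view. Pressing now.

>>> {"api": "carry_out", "payload": {"targets": [[[0.06, -0.18, 0], [0, 0, 0], -1], [[0.118, -0.348, 0], [0, 0, 0], -1], [[0.118, -0.348, 0.2], [0, 0, 0], -1], [[0.118, -0.348, 0.3], [0, 0, 0], -1], [[0.118, -0.348, 0.324], [0, 0, 0], -1], [[0.118, -0.348, 0.34], [0, 0, 0], -1], [[0.118, -0.348, 0.35], [0, 0, 0], -1], [[0.118, -0.348, 0.35], [0, 0, 0], -1]]}}

```text
clock: 3.32
tcp_pos: [531.5, 244.0, 169.7]
ee_rot: [-0.0, 0.994, 0.113, 0.001]
contact_force: [0.4, -1.6, 3.0]
opening: 0.3
finger_force: 1.6
```

>>> {"api": "carry_out", "payload": {"targets": [[[0, 0, 0.008], [0, 0, 0], -1], [[0, 0, 0.012], [0, 0, 0], -1], [[0, 0, 0.014], [0, 0, 0], -1], [[0, 0, 0.014], [0, 0, 0], -1]]}}

```text
clock: 3.82
tcp_pos: [531.6, 244.3, 167.5]
ee_rot: [-0.0, 0.994, 0.114, 0.001]
contact_force: [-5.7, -6.2, 32.9]
opening: -0.0
finger_force: 16.5
```

Bottomed out at 33 N. Hold it briefly with slightly less push, then lift.

>>> {"api": "carry_out", "payload": {"targets": [[[0, 0, -0.004], [0, 0, 0], -1], [[0, 0, -0.1], [0, 0, 0], -1], [[0, 0, -0.35], [0, 0, 0], -1], [[0, 0, -0.35], [0, 0, 0], -1], [[0.0, 0.25, -0.35], [0, 0, 0], -1], [[-0.05, 0.5, -0.35], [0, 0, 0], 1], [[-0.1, 0.75, -0.35], [0, 0, 0], 1], [[-0.1, 0.75, -0.35], [0, 0, 0], 1]]}}

```text
clock: 4.82
tcp_pos: [548.4, 52.3, 252.5]
ee_rot: [0.0, 0.994, 0.111, -0.0]
contact_force: [0.7, 0.6, 0.3]
opening: 54.4
finger_force: 0.0
```

Run:
```python
from h import *
import pickle
np.set_printoptions(precision=2,suppress=True)
im,c=snap('wrist','w3');pickle.dump(c,open('w3.pkl','wb')); p,R,s=tool(); print(p,s['clock'],s['qvel'],s['opening'])
```

```text
[548.48  53.9  252.5 ] 4.875 [ 0.06  0.   -0.01  0.01  0.    0.03] 61.441469364967595
```

View pics/w3.png

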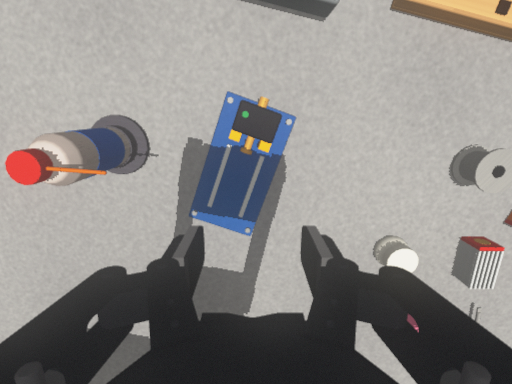

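The view shows the whole plate, with corners about (228,92), (297,118), (253,236) and (190,214). The posts are at (235,135) and (264,146). The cap is up at (28,166). Now fit the plate from this view and top.

Run:
```python
from h import *
import pickle
np.set_printoptions(precision=2,suppress=True)
ct=bot.get_calibration('top');c3=pickle.load(open('w3.pkl','rb'))
def quad(f,roi):
    b=cv2.imread('pics/'+f+'.png');h=cv2.cvtColor(b,cv2.COLOR_BGR2HSV);m=cv2.inRange(h,(98,100,25),(125,255,255))
    k=np.zeros_like(m);x0,y0,x1,y1=roi;k[y0:y1,x0:x1]=m[y0:y1,x0:x1]
    n,l,st,ce=cv2.connectedComponentsWithStats(k);i=1+np.argmax(st[1:,4])
    hull=cv2.convexHull(np.argwhere(l==i)[:,::-1].astype(np.int32))
    q=cv2.approxPolyN(hull,4,ensure_convex=True).reshape(-1,2).astype(float)
    q=q[np.argsort(np.arctan2(*(q-q.mean(0)).T[::-1]))]; return q
def rep(P,n):
    a=(P[0]+P[1]-P[2]-P[3])/2;print(n,P.tolist(),'ctr',P.mean(0),'yaw',np.degrees(np.arctan2(a[1],a[0])),'len',np.linalg.norm(a),'wid',np.linalg.norm(P[0]+P[3]-P[1]-P[2])/2)
qt=quad('top0',(170,110,240,210));qw=quad('w3',(170,85,305,245));print(qt,qw)
T=np.array([plane(ct,q,12) for q in qt]);W=np.array([plane(c3,q,12) for q in qw]);rep(T,'top');rep(W,'w3')
X=np.array([tri([ct,c3],[a,b]) for a,b in zip(qt,qw)]);rep(X,'tri')
# yellow posts
for f,c,roi in [('top0',ct,(170,110,240,210)),('w3',c3,(220,120,290,160))]:
    b=cv2.imread('pics/'+f+'.png');h=cv2.cvtColor(b,cv2.COLOR_BGR2HSV);m=cv2.inRange(h,(18,150,120),(32,255,255));x0,y0,x1,y1=roi
    n,l,st,ce=cv2.connectedComponentsWithStats(m[y0:y1,x0:x1])
    for i in range(1,n):
        if st[i,4]>10: print(f,ce[i]+[x0,y0],st[i,4],plane(c,ce[i]+[x0,y0],46 if f=='top0' else 40))
```

```text
[[193. 126.]
 [229. 131.]
 [218. 199.]
 [183. 193.]] [[227.  91.]
 [296. 117.]
 [250. 236.]
 [189. 216.]]
top [[633.263068985383, 107.17096720791685, 12.0], [622.2975644974623, 8.626414876590218, 12.0], [435.573279509842, 33.56535910160133, 12.0], [449.53078112321003, 128.62755333680929, 12.0]] ctr [535.17  69.5   12.  ] yaw -7.138486732414979 len 186.6752645668637 wid 97.60216256467275
w3 [[635.5152311641534, 106.25887027506795, 12.0], [623.5663077805117, 8.041665794664148, 12.0], [437.011434644175, 30.405687798229827, 12.0], [448.81382669237826, 127.24854069830039, 12.0]] ctr [536.23  67.99  12.  ] yaw -6.625214340902409 len 187.88280351119244 wid 98.2503829127614
tri [[636.2844628992585, 108.3825229949686, -3.504157646505248], [623.0986235966215, 8.243603260383301, 10.431545286009799], [436.09015189929096, 31.961243789661733, 11.16275205226599], [449.4372562790961, 127.73140561319998, 13.442333575759411]] ctr [536.23  69.08   7.88] yaw -6.571256018614501 len 188.3715043686419 wid 99.02049093963458
top0 [200.11 142.32] 28 [583.67  83.22  46.  ]
top0 [214.93 144.41] 27 [579.19  43.9   46.  ]
w3 [234.97 134.99] 97 [584.08  82.98  40.  ]
w3 [248.74 142.45] 58 [578.73  63.66  40.  ]
w3 [263.96 145.44] 102 [579.34  43.55  40.  ]
```

Run:
```python
from h import *
import pickle
np.set_printoptions(precision=2,suppress=True)
ct=bot.get_calibration('top');c1=pickle.load(open('w1.pkl','rb'))
def red(f,roi):
    b=cv2.imread('pics/'+f+'.png');h=cv2.cvtColor(b,cv2.COLOR_BGR2HSV);x0,y0,x1,y1=roi
    m=(cv2.inRange(h,(0,110,50),(8,255,255))|cv2.inRange(h,(172,110,50),(180,255,255)))[y0:y1,x0:x1]
    q=np.argwhere(m)[:,::-1]+[x0,y0]; return q.mean(0),cv2.minAreaRect(q.astype(np.float32))
a,ra=red('top0',(335,165,365,210));b,rb=red('w1',(220,85,270,160));print(a,ra,b,rb)
print('front tri',tri([ct,c1],[a,b]),plane(c1,b,37),plane(ct,a,37))
# white fin mask in w1
im=cv2.imread('pics/w1.png');h=cv2.cvtColor(im,cv2.COLOR_BGR2HSV);m=cv2.inRange(h,(0,0,190),(180,60,255))[90:160,222:268]
q=np.argwhere(m)[:,::-1]+[222,90];r=cv2.minAreaRect(q.astype(np.float32));print(r)
P=np.array([plane(c1,x,38) for x in cv2.boxPoints(r)]);print(P,P.mean(0),[np.linalg.norm(P[i]-P[i-1]) for i in range(4)])
for i in range(2): d=P[i+1]-P[i];print(np.degrees(np.arctan2(d[1],d[0])))
p,R,s=tool();t=(472,-322,250);print(p,R.T@(np.array(t)-p)/250)
```

```text
[347.38 175.66] ((346.48077392578125, 175.9038543701172), (1.9611613750457764, 15.493175506591797), 78.69007110595703) [244.84  97.06] ((245.0, 97.0), (4.0, 28.0), 90.0)
front tri [ 507.19 -315.06   26.83] [ 507.05 -315.39   37.  ] [ 505.97 -312.61   37.  ]
((244.5, 123.0), (66.0, 45.0), 90.0)
[[ 508.71 -285.78   38.  ]
 [ 521.42 -340.58   38.  ]
 [ 441.01 -360.49   38.  ]
 [ 427.46 -302.05   38.  ]] [ 474.65 -322.22   38.  ] [np.float64(82.86633291825024), np.float64(56.25926656304633), np.float64(82.83725818765866), np.float64(59.998332598364264)]
-76.9430920087618
-166.09193064562686
[548.48  53.9  252.5 ] [-0.63  1.4   0.01]
```

>>> {"api": "carry_out", "payload": {"targets": [[[-0.1, 0.23, 0], [0, 0, 0], 1], [[-0.2, 0.46, 0], [0, 0, 0], 1], [[-0.3, 0.69, 0], [0, 0, 0], 1], [[-0.4, 0.92, 0], [0, 0, 0], 1]]}}

```text
clock: 5.38
tcp_pos: [503.2, -190.5, 252.7]
ee_rot: [-0.0, 0.993, 0.114, 0.0]
contact_force: [1.0, -0.6, -0.0]
opening: 85.7
finger_force: 0.0
```

>>> {"api": "carry_out", "payload": {"targets": [[[-0.1, 0.23, 0], [0, 0, 0], 1], [[-0.22, 0.48, 0], [0, 0, 0.01], 1], [[-0.22, 0.48, 0.25], [0, 0, 0.01], 1], [[-0.22, 0.48, 0.48], [0, 0, 0.01], 1], [[-0.22, 0.48, 0.48], [0, 0, 0.01], 1], [[-0.22, 0.48, 0.48], [0, 0, 0.01], 1]]}}

```text
clock: 6.12
tcp_pos: [478.0, -319.1, 134.4]
ee_rot: [0.0, 0.994, 0.11, 0.001]
contact_force: [-0.1, 0.0, 1.3]
opening: 85.4
finger_force: 0.0
```

Run:
```python
from h import *
import pickle
np.set_printoptions(precision=2,suppress=True)
im,c=snap('wrist','w4');pickle.dump(c,open('w4.pkl','wb')); p,R,s=tool(); print(p,R,s['clock'],s['qvel'],s['opening'])
```

```text
[ 478.34 -319.54  135.09] [[ 0.98  0.22  0.  ]
 [ 0.22 -0.98 -0.  ]
 [ 0.    0.   -1.  ]] 6.175 [-0.   -0.01 -0.   -0.   -0.01 -0.  ] 85.72701106138686
```

View pics/w4.png

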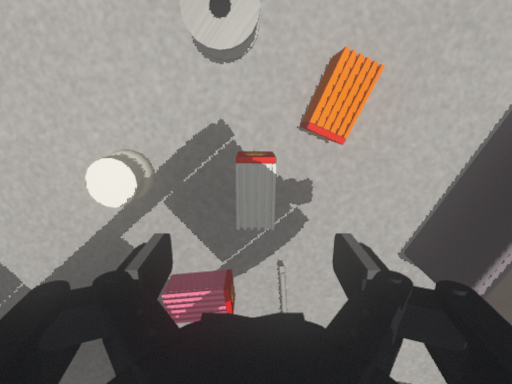

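The module is at (256,193), with its red strip at rows 152-163 (columns 236-276) and its rear edge near row 229, square to the tool. The pink box (200,295) is well behind it.

Run:
```python
from h import *
import pickle
np.set_printoptions(precision=2,suppress=True)
c=pickle.load(open('w4.pkl','rb'));ct=bot.get_calibration('top');c1=pickle.load(open('w1.pkl','rb'))
b=cv2.imread('pics/w4.png');h=cv2.cvtColor(b,cv2.COLOR_BGR2HSV)
m=(cv2.inRange(h,(0,120,120),(8,255,255))|cv2.inRange(h,(172,120,120),(180,255,255)))[145:175,225:290]
q=np.argwhere(m)[:,::-1]+[225,145];r=cv2.minAreaRect(q.astype(np.float32));print(r,q.min(0),q.max(0))
g=cv2.cvtColor(b,cv2.COLOR_BGR2GRAY).astype(int)
for y in (175,200,222): print(y,g[y,226:286].tolist())
p,R,s=tool()
P=np.array([plane(c,x,38) for x in [(236.5,163),(276,163),(273.5,229),(238,229)]])
print('tool frame',(P-p)@R)
print(tri([c,c1],[(256,158),(244.8,97)]))
```

```text
((255.5, 158.5), (7.0, 39.0), 90.0) [236 155] [275 162]
175 [97, 100, 99, 99, 98, 97, 99, 99, 97, 103, 123, 129, 125, 120, 123, 123, 126, 129, 126, 128, 121, 125, 125, 127, 127, 128, 130, 127, 127, 125, 125, 126, 128, 129, 128, 127, 125, 127, 125, 123, 128, 129, 128, 127, 124, 122, 122, 130, 132, 121, 123, 161, 152, 124, 138, 165, 165, 166, 165, 167]
200 [95, 99, 99, 99, 97, 98, 99, 95, 96, 101, 115, 125, 123, 119, 121, 121, 124, 125, 127, 124, 118, 122, 123, 122, 126, 127, 128, 125, 124, 123, 121, 119, 127, 126, 126, 125, 125, 122, 121, 129, 128, 126, 125, 124, 120, 116, 121, 128, 122, 104, 96, 97, 97, 97, 96, 98, 97, 99, 97, 97]
222 [95, 95, 95, 95, 97, 97, 96, 93, 94, 96, 109, 125, 126, 121, 116, 120, 119, 122, 124, 125, 124, 120, 121, 120, 124, 125, 125, 124, 122, 119, 119, 117, 126, 125, 125, 123, 124, 119, 120, 125, 125, 125, 123, 122, 118, 118, 127, 128, 124, 124, 163, 153, 121, 115, 97, 97, 98, 99, 96, 97]
tool frame [[ 25.69 -14.6   97.12]
 [ 25.67  20.51  97.19]
 [-37.85  19.63  97.06]
 [-37.84 -14.18  96.99]]
[ 507.53 -315.6    32.26]
```

>>> {"api": "carry_out", "payload": {"targets": [[[-0.015, 0.01, 0.15], [0, 0, 0], 1], [[-0.015, 0.01, 0.35], [0, 0, 0], 1], [[-0.015, 0.01, 0.47], [0, 0, 0], 1], [[-0.015, 0.01, 0.492], [0, 0, 0], 1], [[-0.015, 0.01, 0.492], [0, 0, 0], 1]]}}

```text
clock: 6.8
tcp_pos: [474.8, -323.2, 11.6]
ee_rot: [0.001, 0.994, 0.11, 0.001]
contact_force: [0.1, -0.8, 0.1]
opening: 85.6
finger_force: 0.0
```

>>> {"api": "carry_out", "payload": {"targets": [[[0, 0, 0], [0, 0, 0], -1], [[0, 0, 0], [0, 0, 0], -1], [[0, 0, 0], [0, 0, 0], -1], [[0, 0, 0], [0, 0, 0], -1], [[0, 0, 0], [0, 0, 0], -1], [[0, 0, 0], [0, 0, 0], -1], [[0, 0, 0], [0, 0, 0], -1]]}}

```text
clock: 7.68
tcp_pos: [473.9, -322.9, 10.7]
ee_rot: [0.0, 0.994, 0.109, 0.0]
contact_force: [-1.6, 1.6, 13.4]
opening: 35.1
finger_force: 60.0
```

>>> {"api": "carry_out", "payload": {"targets": [[[0, 0, -0.1], [0, 0, 0], -1], [[0, 0, -0.3], [0, 0, 0], -1], [[0, 0, -0.44], [0, 0, 0], -1], [[0, 0, -0.44], [0, 0, 0.1], -1], [[0.06, -0.18, -0.44], [0, 0, 0.2], -1], [[0.13, -0.38, -0.44], [0, 0, 0.3], -1], [[0.2, -0.58, -0.44], [0, 0, 0.427], -1], [[0.27, -0.78, -0.44], [0, 0, 0.427], -1]]}}

```text
clock: 8.68
tcp_pos: [497.0, -116.0, 120.0]
ee_rot: [0.0, 0.998, -0.059, 0.0]
contact_force: [0.6, -0.7, -1.1]
opening: 35.3
finger_force: 60.5
```

Run:
```python
from h import *
np.set_printoptions(precision=3,suppress=True)
p,R,s=tool();print(p,R,s['opening'],s['finger_force']);t=(515.9,71.2,p[2]);print(R.T@(np.array(t)-p)/250,np.degrees(np.arctan2(R[1,0],R[0,0])))
```

```text
[ 496.95  -116.049  120.013] [[ 0.993 -0.118  0.   ]
 [-0.118 -0.993 -0.   ]
 [ 0.     0.    -1.   ]] 35.28154654152424 60.45079529285431
[-0.013 -0.753 -0.   ] -6.76605110659935
```

>>> {"api": "carry_out", "payload": {"targets": [[[0, -0.2, 0], [0, 0, 0], -1], [[-0.01, -0.42, 0], [0, 0, 0], -1], [[-0.013, -0.62, 0], [0, 0, 0], -1], [[-0.013, -0.73, 0], [0, 0, 0], -1], [[-0.013, -0.73, 0], [0, 0, 0], -1], [[-0.013, -0.73, 0], [0, 0, 0], -1]]}}

```text
clock: 9.43
tcp_pos: [514.7, 63.7, 119.8]
ee_rot: [0.0, 0.998, -0.058, -0.0]
contact_force: [-0.0, -0.5, -1.4]
opening: 35.4
finger_force: 60.6
```

Run:
```python
from h import *
np.set_printoptions(precision=3,suppress=True)
im,c=snap('wrist','w5')
p,R,s=tool();print(p,s['qvel'],s['opening']);t=(515.9,71.2,24);print(R.T@(np.array(t)-p)/250,np.degrees(np.arctan2(R[1,0],R[0,0])))
```

```text
[514.714  63.401 119.83 ] [-0.008 -0.     0.001  0.     0.     0.003] 35.10955384677035
[ 0.001 -0.032  0.383] -6.668522350573105
```

View pics/w5.png

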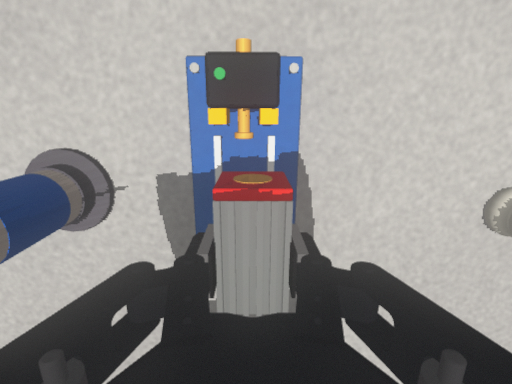

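The module is held square at (253,250) with its red end towards the plunger (244,125). The guides at columns 217/271 put the channel centre about 8 mm to the left, as computed. Quick numeric check before lowering.

Run:
```python
from h import *
np.set_printoptions(precision=2,suppress=True)
c=bot.get_calibration('wrist');p,R,s=tool()
f=lambda q,z: R.T@(plane(c,q,z)-p)
b=cv2.imread('pics/w5.png');h=cv2.cvtColor(b,cv2.COLOR_BGR2HSV)
m=cv2.inRange(h,(18,150,120),(32,255,255));n,l,st,ce=cv2.connectedComponentsWithStats(m)
for i in range(1,n):
    if st[i,4]>40: print(ce[i],st[i],f(ce[i],46))
m=cv2.inRange(h,(98,100,25),(125,255,255))
for y in (60,80,130,160):
    x=np.where(m[y,180:315])[0]+180; print('plate',y,x.min(),x.max(),f((x.min(),y),12),f((x.max()+1,y),12))
m=cv2.inRange(h,(0,0,200),(180,60,255))
for y in (140,150,165):
    x=np.where(m[y,205:285])[0]+205; print('guides',y,x,f((x.mean(),y),20))
mt=p[2]+26
for q in [(213,198),(292,198),(216,312),(294,312)]: print('module',f(q,mt))
```

```text
[217.42 115.48] [208 108  19  16 290] [ 66.96 -26.56  73.82]
[243.37 116.31] [239 109   9  17  84] [66.34 -6.65 73.82]
[268.33 115.67] [259 108  19  16 285] [66.81 12.52 73.82]
plate 60 186 301 [111.83 -55.67 107.81] [111.79  42.15 107.82]
plate 80 187 300 [ 96.1  -55.86 107.81] [ 96.07  42.07 107.82]
plate 130 190 298 [ 54.09 -55.92 107.82] [ 54.05  42.31 107.83]
plate 160 192 278 [ 26.84 -55.77 107.82] [ 26.81  25.01 107.83]
guides 140 [213 214 215 216 217 218 219 220 268 269 270 271 272 273 274] [45.92 -8.92 99.82]
guides 150 [214 215 216 217 218 219 220 268 269 270 271 272 273 274] [37.13 -7.17 99.82]
guides 165 [214 215 216] [ 23.62 -33.48  99.82]
module [ 32.05 -17.45 -26.01]
module [ 32.04  17.97 -26.  ]
module [-28.81 -18.34 -26.  ]
module [-28.83  21.4  -25.99]
```

>>> {"api": "carry_out", "payload": {"targets": [[[0, -0.029, 0.1], [0, 0, 0], -1], [[0, -0.029, 0.24], [0, 0, 0], -1], [[0, -0.029, 0.32], [0, 0, 0], -1], [[0, -0.029, 0.36], [0, 0, 0], -1], [[0, -0.029, 0.374], [0, 0, 0], -1], [[0, -0.029, 0.38], [0, 0, 0], -1], [[0, -0.029, 0.38], [0, 0, 0], -1]]}}

```text
clock: 10.35
tcp_pos: [516.1, 71.2, 25.3]
ee_rot: [-0.0, 0.998, -0.058, 0.0]
contact_force: [-0.4, -0.1, -1.0]
opening: 35.0
finger_force: 60.6
```

>>> {"api": "carry_out", "payload": {"targets": [[[0, 0, 0.004], [0, 0, 0], -1], [[0, 0, 0.008], [0, 0, 0], -1], [[0, 0, 0.008], [0, 0, 0], -1]]}}

```text
clock: 10.72
tcp_pos: [515.7, 71.3, 22.8]
ee_rot: [-0.0, 0.998, -0.058, -0.0]
contact_force: [0.2, 0.4, -0.7]
opening: 35.5
finger_force: 60.6
```

Run:
```python
from h import *
np.set_printoptions(precision=2,suppress=True)
im,c=snap('wrist','w6');p,R,s=tool();print(p,s['contact_force'],s['ft_torque'])
for t in [(575.5,64.2)]: print('tcp->stop', R.T@(np.array([*t,p[2]])-p))
```

```text
[515.67  71.29  22.8 ] [-0.25  0.67 -1.32] [ 0.07 -0.02  0.04]
tcp->stop [60.25  0.13 -0.  ]
```

View pics/w6.png

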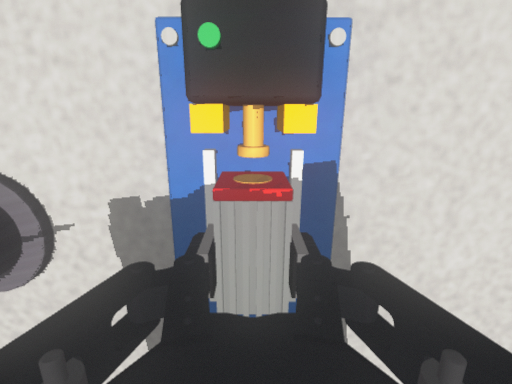

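The module is centred: plunger at column 254, guides at 209/297, module at 253. Pushing forward gently.

>>> {"api": "carry_out", "payload": {"targets": [[[0.02, 0, 0], [0, 0, 0], -1], [[0.04, 0, 0], [0, 0, 0], -1], [[0.05, 0, 0], [0, 0, 0], -1], [[0.06, 0, 0], [0, 0, 0], -1], [[0.07, 0, 0], [0, 0, 0], -1], [[0.08, 0, 0], [0, 0, 0], -1], [[0.08, 0, 0], [0, 0, 0], -1]]}}

```text
clock: 11.65
tcp_pos: [533.9, 69.0, 22.8]
ee_rot: [0.0, 0.998, -0.058, -0.002]
contact_force: [-9.3, 2.8, 9.4]
opening: 34.8
finger_force: 62.0
```

>>> {"api": "carry_out", "payload": {"targets": [[[0.008, 0, -0.002], [0, 0, 0], -1], [[0.012, 0, -0.002], [0, 0, 0], -1], [[0.016, 0, -0.002], [0, 0, 0], -1], [[0.016, 0, -0.002], [0, 0, 0], -1]]}}

```text
clock: 12.15
tcp_pos: [537.6, 68.6, 22.9]
ee_rot: [0.0, 0.998, -0.058, -0.002]
contact_force: [-8.0, 2.4, 1.1]
opening: 35.2
finger_force: 60.9
```

>>> {"api": "carry_out", "payload": {"targets": [[[0.004, 0, 0], [0, 0, 0], -1], [[0.008, 0, 0], [0, 0, 0], -1], [[0.01, 0, 0], [0, 0, 0], -1], [[0.01, 0, 0], [0, 0, 0], -1]]}}

```text
clock: 12.65
tcp_pos: [539.3, 68.4, 22.8]
ee_rot: [0.0, 0.998, -0.058, -0.002]
contact_force: [-11.7, 4.9, 5.7]
opening: 34.9
finger_force: 61.5
```

>>> {"api": "carry_out", "payload": {"targets": [[[0.003, 0, 0], [0, 0, 0], -1], [[0.006, 0, 0], [0, 0, 0], -1], [[0.006, 0, 0], [0, 0, 0], -1]]}}

```text
clock: 13.02
tcp_pos: [539.3, 68.3, 22.8]
ee_rot: [0.0, 0.998, -0.058, -0.004]
contact_force: [-19.4, 7.9, 13.1]
opening: 35.3
finger_force: 62.5
```

Run:
```python
from h import *
np.set_printoptions(precision=3,suppress=True)
im,c=snap('wrist','w7');p,R,s=tool();print(p,R,s['contact_force'],s['ft_torque'],np.degrees(np.arctan2(R[1,0],R[0,0])))
b=cv2.imread('pics/w7.png');cv2.imwrite('pics/w7c.png',cv2.resize(b[60:330,140:370],(690,600)))
```

```text
[539.289  68.325  22.787] [[ 0.993 -0.116 -0.007]
 [-0.116 -0.993 -0.   ]
 [-0.007  0.001 -1.   ]] [-19.603   7.291  12.443] [1.167 2.802 0.072] -6.639866997003742
```

View pics/w7c.png

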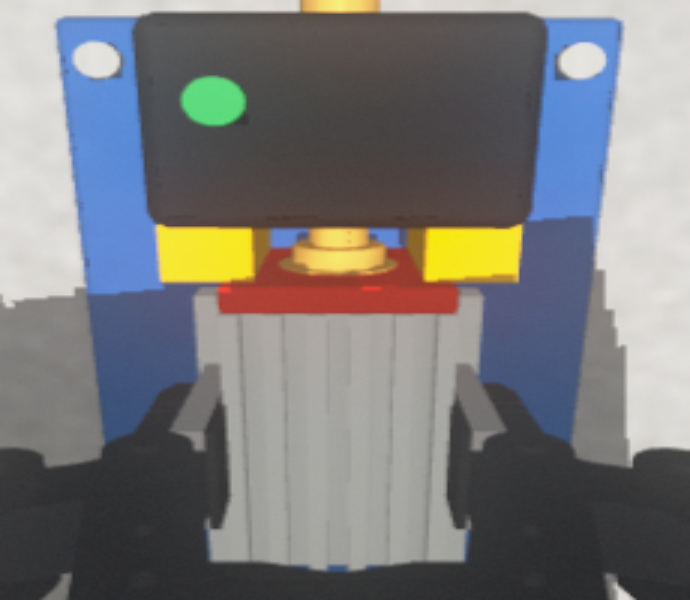

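The crop shows the red face squarely at the yellow posts (crop row ~284) with the plunger pressed in. One more small push to confirm solid contact.

>>> {"api": "carry_out", "payload": {"targets": [[[0.003, 0, -0.002], [0, 0, 0], -1], [[0.005, 0, -0.003], [0, 0, 0], -1], [[0.005, 0, -0.003], [0, 0, 0], -1], [[0.005, 0, -0.003], [0, 0, 0], -1]]}}

```text
clock: 13.58
tcp_pos: [539.3, 68.3, 23.0]
ee_rot: [0.0, 0.998, -0.058, -0.005]
contact_force: [-23.0, 10.1, 6.1]
opening: 35.0
finger_force: 61.3
```

```bash
python3 -c "
from bench import bot
print(bot.hand_in())"
```

```text
the job is handed in; nothing more can be done
None
```

I pressed the nozzle cap to the bottom and let it spring back. The job was then handed in at about 13.6 s with the module gripped and pushed against the yellow stops at roughly 15 N (estimated from the wrist force); no verdict was returned.

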